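Restock the topping pans

TASK

Restock the ice-cream counter: put each loose biscuit, wafer bar and tub into the steel pan that already holds its own kind. Set each one down gently, not dropped, lying flat (the tub upright) on the bare floor of the pan, not on the stock nor on one another, and leave the sauce bottle and the sprinkle jar as they stand.

Things in the scene. Friction and masses are not known exactly. Their poses are not given: they have to be found in the camera images.
- biscuit_1: Loose round chocolate sandwich biscuit with a pale cream layer, 50 mm diameter, 16 mm thick, about 25 g, lying flat on the counter. Origin: centre of its underside; z up. There are two, interchangeable.
- biscuit_2: Loose round chocolate sandwich biscuit with a pale cream layer, 50 mm diameter, 16 mm thick, about 25 g, lying flat on the counter. Origin: centre of its underside; z up. There are two, interchangeable.
- wafer_1: Loose tan wafer bar, a flat block 90 mm (its x) x 28 mm (its y) x 16 mm high, about 35 g, lying flat on the counter at any yaw. Origin: centre of its underside; z up. There are two, interchangeable.
- wafer_2: Loose tan wafer bar, a flat block 90 mm (its x) x 28 mm (its y) x 16 mm high, about 35 g, lying flat on the counter at any yaw. Origin: centre of its underside; z up. There are two, interchangeable.
- tub_1: Loose closed white paper ice-cream tub, upright: body 47 mm diameter up to 34 mm, lid 50 mm diameter from 34 to 42 mm (total height 42 mm), about 70 g. Origin: centre of its underside; z up.
- biscuit_pan: Fixed open steel pan, 185 (its x) x 170 (y) x 46 mm high, walls and floor 4 mm thick. Origin: centre of its underside; z up, +x away from the robot within 0.15 rad. The three pans are alike but for the stock: this one holds two layers of three round sandwich biscuits, fixed along its far (+x) wall at pan x 31 to 88 mm, tops 36 mm above the counter. The rest is bare floor: pan x -88 to 31, y -81 to 81 mm.
- wafer_pan: Fixed open steel pan, 185 (its x) x 170 (y) x 46 mm high, walls and floor 4 mm thick. Origin: centre of its underside; z up, +x away from the robot within 0.15 rad. The three pans are alike but for the stock: this one holds two layers of two wafer bars lying across it (along its y), fixed along its far (+x) wall at pan x 31 to 88 mm, tops 36 mm above the counter. The rest is bare floor: pan x -88 to 31, y -81 to 81 mm.
- tub_pan: Fixed open steel pan, 185 (its x) x 170 (y) x 46 mm high, walls and floor 4 mm thick. Origin: centre of its underside; z up, +x away from the robot within 0.15 rad. The three pans are alike but for the stock: this one holds a row of three closed white tubs, fixed along its far (+x) wall at pan x 31 to 88 mm, tops 46 mm above the counter. The rest is bare floor: pan x -88 to 31, y -81 to 81 mm.
- sauce_bottle: Bystander, to be left alone: white squeeze bottle, 54 mm diameter, 160 mm high, standing to the robot's right of the pans. Origin: centre of its underside; z up.
- sprinkle_jar: Bystander, to be left alone: amber glass jar with a steel cap, 64 mm diameter, 100 mm high, standing to the robot's left of the pans. Origin: centre of its underside; z up.
Things that resemble listed ones, but are neither listed nor needed, are in the scene too. Leave any purple or red look-alike of the biscuit_1 alone.

How it is judged:
At the end, for the whole second after the job is handed in: Biscuits, wafers and tub each in the pan of their kind, on its bare part (origin at pan x -90 to 45 mm, within 82 mm of the centre line), underside on the pan floor (0 to 9 mm above the pan's underside), right way up within 0.15 rad, at rest (under 0.02 m/s) (x of biscuit_1 in the frame of biscuit_pan between -0.09 and 0.045 m and y of biscuit_1 in the frame of biscuit_pan between -0.082 and 0.082 m and z of biscuit_1 in the frame of biscuit_pan between 0 and 0.009 m and angle between each of biscuit_1, biscuit_2, wafer_1, wafer_2, tub_1's own z axis and vertical below 0.15 rad and linear speed of each of biscuit_1, biscuit_2, wafer_1, wafer_2, tub_1 below 0.02 m/s and x of biscuit_2 in the frame of biscuit_pan between -0.09 and 0.045 m and y of biscuit_2 in the frame of biscuit_pan between -0.082 and 0.082 m and z of biscuit_2 in the frame of biscuit_pan between 0 and 0.009 m and x of wafer_1 in the frame of wafer_pan between -0.09 and 0.045 m and y of wafer_1 in the frame of wafer_pan between -0.082 and 0.082 m and z of wafer_1 in the frame of wafer_pan between 0 and 0.009 m and x of wafer_2 in the frame of wafer_pan between -0.09 and 0.045 m and y of wafer_2 in the frame of wafer_pan between -0.082 and 0.082 m and z of wafer_2 in the frame of wafer_pan between 0 and 0.009 m and x of tub_1 in the frame of tub_pan between -0.09 and 0.045 m and y of tub_1 in the frame of tub_pan between -0.082 and 0.082 m and z of tub_1 in the frame of tub_pan between 0 and 0.009 m); the robot touches nothing.
It fails at once if the sauce bottle is shifted by more than 30 mm or tipped (distance of sauce_bottle from where it was at the start of the episode above 0.03 m or angle between sauce_bottle's own z axis and vertical above 0.3 rad).
It fails at once if the sprinkle jar is shifted by more than 30 mm or tipped (distance of sprinkle_jar from where it was at the start of the episode above 0.03 m or angle between sprinkle_jar's own z axis and vertical above 0.3 rad).
It fails at once if a biscuit, wafer or tub is dropped from more than about 25 mm, or flung (over 0.7 m/s out of the fingers) ((linear speed of biscuit_1 above 0.7 m/s and contact force between the fingers and biscuit_1 below 0.02 N) or (linear speed of biscuit_2 above 0.7 m/s and contact force between the fingers and biscuit_2 below 0.02 N) or (linear speed of wafer_1 above 0.7 m/s and contact force between the fingers and wafer_1 below 0.02 N) or (linear speed of wafer_2 above 0.7 m/s and contact force between the fingers and wafer_2 below 0.02 N) or (linear speed of tub_1 above 0.7 m/s and contact force between the fingers and tub_1 below 0.02 N)).
It also fails if it takes over 120 s, if anything falls off the work surface, if the arm or the gripper's body presses on something with over 40 N, if the wrist force passes 120 N, or if a joint passes its speed limit or range.

ROBOT

A 7-joint arm with a two-finger parallel gripper is mounted at the origin on the work surface. World frame = base frame: x ahead of the robot, y to its left, z up, the work surface at z = 0. Lengths are in m, angles in rad, forces in N, time in s.
With the tool pointing down it reaches from about 0.425 to 0.925 m from the base axis. Payload 6.8 kg.
Tool frame: the origin (TCP) lies on the centre line of the jaws, within the pads' length; the fingertips stand 11 mm ahead of it and the grasp point (between the pads) lies 8 mm behind it; z points along the fingers, y is the direction in which the jaws open and shut (so a half turn about z gives the same grasp; the last joint's range is limited). The gripper opens to 85 mm and grips with 20 to 120 N. Pads are 22 mm wide; open, the fingers measure 114 mm over their backs; the gripper's body (76 mm by 85 mm) begins 54 mm behind the grasp point. The pads swing forward as they close: fully open they stand 13 mm farther back than shut.
Start: joints at [1.208, 0.477, 0.022, 1.555, -0.011, 1.109, -0.083], TCP at [0.17, -0.653, 0.242] pointing down, gripper open.
Joint ranges: [-2.96, 2.96], [-0.34, 2.1], [-1.41, 1.46], [0.24, 2.44], [-1.37, 4.51], [0.17, 1.92], [-2.96, 2.96]. Speed limits (rad/s): [2.39, 2.39, 3.14, 3.14, 3.14, 3.14, 3.14].

INTERFACE

Orientations are given as a rotation vector (axis times angle).
In Python, from bench import r gives the robot as it stands.
- The arm moves only by the tool send_rows, never from a script. Its argument "deltas" is a list of rows, each a list of 7 numbers: the opening, from 0 (shut) to 1 (fully open), then the shift along the tool's x, y, z as a fraction of full scale, then the turn, a rotation vector about the tool's x, y, z as a fraction of full scale. In form: [[hand, x, y, z, ax, ay, az], ...]. A call has 1 to 20 rows; each row is the pose to reach, as a shift and turn from the pose commanded when the call began, along the tool's axes at that moment, turning the shorter way round; what a row does not reach only later rows make up. Full scale, the value 1, is 150 mm for a shift and 180 degrees for a turn. A row lasts 1/12 s, in which the tool goes at most 41.7 mm and 7.16 degrees, less where a joint would pass 70% of its speed; a pose out of reach is approached as far as the arm can. A call with a number of a shift or a turn outside -1 to 1 is refused whole. A call with a gripper value outside its range is refused whole. The fingers move at their own pace and stop on an object; "squeeze" is the grip in N (left out, the last holds). Time passes only in rows, so rows that repeat a pose let the fingers close. It gives the time, the measured TCP pose, the force and the opening at its end, in the units of the state.
- r.get_obs(): the state, without advancing time (a new reading comes with each control period).
- r.grab_frame(name): name is "scene" or "top"; returns a dict with "pixels" (400x640x3 uint8, red, green, blue), "camera_matrix" (3x3 intrinsics, pixels), "rvec" (rotation vector, rad) and "tvec" (3), from world to camera coordinates, as OpenCV has them. Camera axes: x right, y down, z forward; pixel columns grow to the right and rows downward; lengths in m; the calibration is good to about 2 mm. A picture is of the moment at which its call begins. There is no depth.
- r.hand_in(): hands the job in, once; it reports no verdict.
The state is a dict: "clock": time; "joints": joint angles; "qvel": joint speeds; "tau": joint torques, N m; "tcp_pos": TCP position; "orientation": TCP orientation; "contact_force": force on the tool from outside, world axes, zero at the start; "moment": the same for the moment, N m; "grip_width": finger opening in m.
Only numpy, scipy, OpenCV 4.12 (cv2) and the standard library are available. Lean on these libraries where they do the work, as an engineer would, in place of code of your own. Each camera call takes 0.05 s, during which the arm holds its last target. There are 200 camera calls.

## Working session

There is one attempt and no reset: what is moved stays moved. The work goes in short steps, Python scripts to look and compute and a tool call to move; the robot and the scene stay as the last step left them, time stands still between calls to the robot, and variables do not carry over. Pictures are saved under pics/ and viewed, about 12 in all and at most 16, crops included, and the job is handed in when it is done.

Besides the shell and the picture viewer there is one more tool, called as name(argument=value, ...) on one line, values as JSON. send_rows: Moves the arm, as the interface text tells. Shift numbers are shares of 150 mm and turn numbers shares of 180 degrees, none past 1 either way. Its arguments: {"type":"object","properties":{"deltas":{"type":"array","items":{"type":"array","items":{"type":"number"}}},"squeeze":{"type":"number"}},"required":["deltas"]}

```bash
mkdir -p pics; python3 - <<'E'
from bench import r
import cv2,pickle
for n in("scene","top"):
    f=r.grab_frame(n);pickle.dump(f,open(n+".pkl","wb"))
    cv2.imwrite(f"pics/{n}0.png",f["pixels"][:,:,::-1]);print(n,f["camera_matrix"],f["rvec"],f["tvec"])
print(r.get_obs())
E
```

```text
scene [[488.2794915    0.         311.17990153]
 [  0.         488.2794915  194.8096649 ]
 [  0.           0.           1.        ]] [ 2.50435262  0.86373132 -0.23467848] [-0.38582829 -0.25399903  1.77870521]
top [[400.29930633   0.         324.8237457 ]
 [  0.         400.29930633 197.79187873]
 [  0.           0.           1.        ]] [ 2.14203685 -2.20260691  0.08969051] [0.01937425 0.46790201 1.09287537]
{'clock': 0.1, 'joints': array([ 1.20789248,  0.47770327,  0.02235746,  1.55630736, -0.01154209,
        1.10934028, -0.08313111]), 'qvel': array([-0.00140707, -0.00179944,  0.00048498, -0.00178797,  0.00111361,
       -0.00056875, -0.00094063]), 'tau': array([ 4.22962534e-03, -5.97761786e+01,  1.61360197e+00, -2.81958926e+01,
        1.28467727e-02,  4.99698421e-03, -1.33044858e-05]), 'tcp_pos': array([ 0.17000432, -0.6527179 ,  0.24145181]), 'orientation': array([-3.11454860e+00, -3.98893026e-01,  4.60301377e-04]), 'contact_force': array([0.00866446, 0.304902  , 0.05369798]), 'moment': array([-0.01288131, -0.0359836 , -0.01899298]), 'grip_width': 0.08592325812802089}
```

View pics/top0.png

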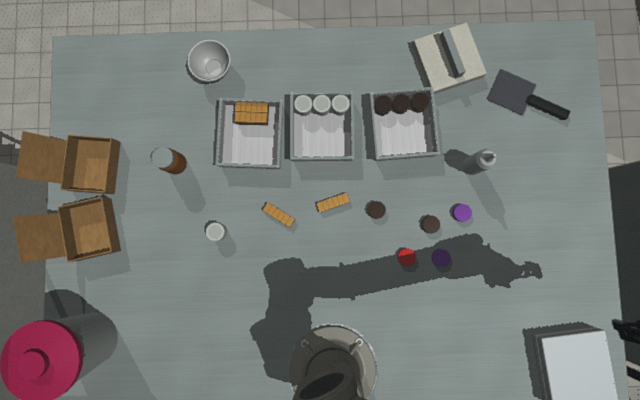

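View pics/scene0.png

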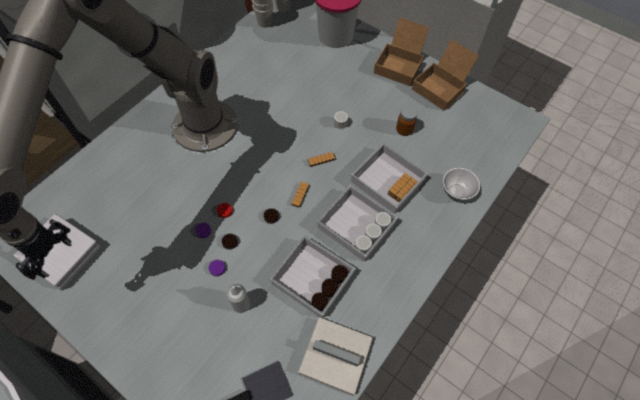

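The top view shows:
- **Wafer bars:** (278,214) and (333,202).
- **Tub:** (215,231).
- **Brown discs:** (376,209) and (431,223).
- **Look-alikes:** purple (462,212), dark purple in shadow (441,259) and red (406,258).
- **Pans, left to right:** wafer (248,133), tub (322,126) and biscuit (402,125).

The brown discs fit the biscuit description. Next I'll confirm them in an enlarged crop and triangulate.

```bash
cat > h.py <<'E'
import numpy as np,cv2,pickle
F={n:pickle.load(open(n+".pkl","rb")) for n in("scene","top")}
def ray(n,uv,z):
    f=F[n];R,_=cv2.Rodrigues(np.array(f["rvec"],float));c=-R.T@np.ravel(f["tvec"])
    d=R.T@np.linalg.inv(f["camera_matrix"])@np.array([uv[0],uv[1],1.])
    return (c+d*(z-c[2])/d[2])
def proj(n,p):
    f=F[n];return cv2.projectPoints(np.array(p,float).reshape(-1,3),np.array(f["rvec"],float),np.array(f["tvec"],float),f["camera_matrix"],None)[0][:,0]
E
python3 - <<'E'
from h import *
t=F["top"]["pixels"][:,:,::-1];s=F["scene"]["pixels"][:,:,::-1]
c=cv2.resize(t[80:275,200:465+5],None,fx=2.9,fy=2.9,interpolation=cv2.INTER_CUBIC)
cv2.imwrite("pics/c.png",c)
c=cv2.resize(s[100:315,190:440],None,fx=2.75,fy=2.75,interpolation=cv2.INTER_CUBIC);cv2.imwrite("pics/cs.png",c)
for k,z,a,b in [("tub",.042,(215,231),(341,117)),("w1",.016,(278,214),(322,158)),("w2",.016,(333,202),(300,194)),("b1",.016,(376,209),(271,215)),("b2",.016,(431,223),(231,241)),
 ("wpfloor",.046,(248,133),(390,177)),]:
    print(k,ray("top",a,z).round(3),ray("scene",b,z).round(3))
E
```

```text
tub [0.384 0.307 0.042] [0.386 0.305 0.042]
w1 [0.427 0.138 0.016] [0.429 0.139 0.016]
w2 [ 0.456 -0.016  0.016] [ 0.459 -0.019  0.016]
b1 [ 0.433 -0.135  0.016] [ 0.434 -0.138  0.016]
b2 [ 0.39  -0.286  0.016] [ 0.394 -0.285  0.016]
wpfloor [0.652 0.213 0.046] [0.664 0.201 0.046]
```

View pics/c.png

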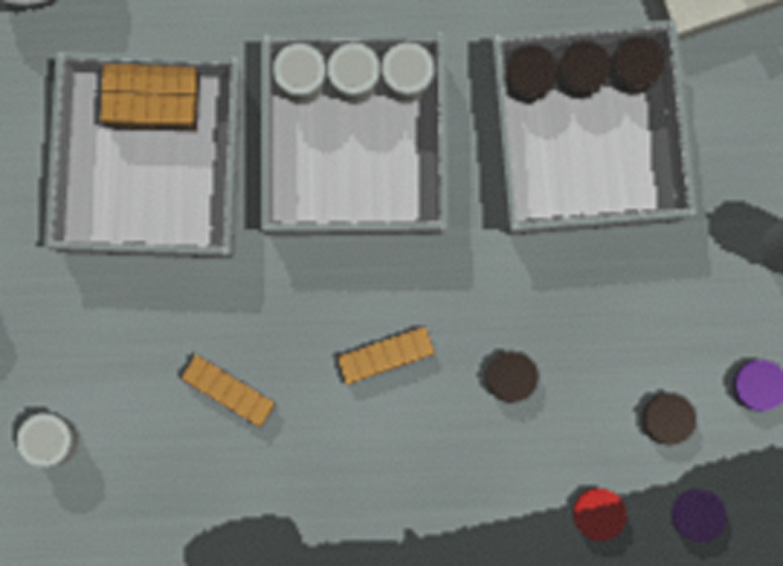

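View pics/cs.png

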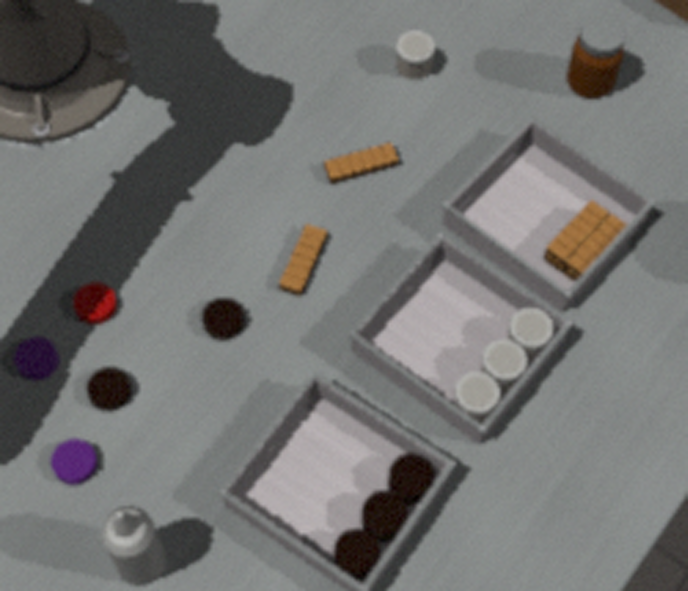

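The crop confirms it: the two brown discs, at crop (510,376) and (667,417), are the biscuits. The purple, dark purple and red ones are look-alikes. Next I'll compute pan frames and item poses.

```bash
cat >> h.py <<'E'
# numbers for send_rows: from (measured) pose to world target xyz,yaw (tool down)
from scipy.spatial.transform import Rotation as Ro
def plan(cur,rv,tgt,yaw):
    R=Ro.from_rotvec(rv);T=Ro.from_euler("z",yaw)*Ro.from_rotvec([np.pi,0,0])
    return (R.inv().apply(np.array(tgt)-cur)/.15).round(3),((R.inv()*T).as_rotvec()/np.pi).round(3)
E
cat > meas.py <<'E'
from h import *
S,O=2.9,np.array([200,80])
P={"wafer":[(55,55),(238,60),(230,254),(47,247)],"tub":[(262,37),(440,37),(444,232),(262,232)],"bisc":[(495,38),(677,25),(693,213),(512,230)]}
pans={}
for k,c in P.items():
    w=np.array([ray("top",(np.array(p)+.5)/S-.5+O,.046)[:2] for p in c])
    m=w.mean(0);d=(w[0]+w[1]-w[2]-w[3]);yaw=np.arctan2(d[1],d[0])
    l=(w[0]+w[3]-w[1]-w[2]); pans[k]=(m,yaw)
    print(k,m.round(3),"yaw",yaw.round(3),"size",np.linalg.norm(d)/2,np.linalg.norm(l)/2)
def pt(k,x,y):
    m,a=pans[k];return (m+[x*np.cos(a)-y*np.sin(a),x*np.sin(a)+y*np.cos(a)]).round(3)
if __name__=="__main__":
  for k,x,y in [("bisc",-.03,.038),("bisc",-.03,-.038),("wafer",-.03,.036),("wafer",-.03,-.036),("tub",-.035,0)]: print(k,pt(k,x,y))
  for n in ("top","scene"):
    im=F[n]["pixels"];hsv=cv2.cvtColor(im,cv2.COLOR_RGB2HSV)
    m=cv2.inRange(hsv,(8,110,110),(25,255,255))
    for c in cv2.findContours(m,0,2)[0]:
        if cv2.contourArea(c)<60:continue
        w=np.array([ray(n,p[0],.014)[:2] for p in c])
        if not(.35<w[:,0].mean()<.5 and abs(w[:,1].mean())<.25):continue
        q=(w*1000).astype(np.float32);b=cv2.minAreaRect(q);bp=cv2.boxPoints(b)
        e=max([bp[1]-bp[0],bp[2]-bp[1]],key=np.linalg.norm);print(n,"wafer",np.round(b[0],1),np.round(b[1],1),"yaw",np.arctan2(e[1],e[0])%np.pi)
    m=cv2.inRange(hsv,(0,0,0),(255,255,75))
    for g in [(.434,-.136),(.392,-.286)]:
        u=proj(n,[*g,.012])[0];x0,y0=(u-18).astype(int);sub=im[y0:y0+37,x0:x0+37].max(2)
        lab,_,st,ce=cv2.connectedComponentsWithStats((sub<70).astype(np.uint8))[0:4]
        i=1+np.argmax(st[1:,4]);print(n,"bisc",ray(n,ce[i]+[x0,y0],.011).round(3),st[i])
E
python3 meas.py
```

```text
wafer [0.653 0.211] yaw -0.051 size 0.18745392982711995 0.1749075259858971
tub [0.666 0.011] yaw -0.017 size 0.18966893165274457 0.17158059893296043
bisc [ 0.667 -0.22 ] yaw 0.04 size 0.18515211949389407 0.17338867048530457
bisc [ 0.635 -0.183]
bisc [ 0.638 -0.259]
wafer [0.625 0.249]
wafer [0.621 0.177]
tub [0.631 0.012]
top wafer [426.  137.9] [89.6 26.8] yaw 0.9869627
top wafer [456.5 -14.8] [27.5 89.4] yaw 1.865488
top bisc [ 0.433 -0.134  0.011] [  8  11  19  18 250]
top bisc [ 0.394 -0.271  0.011] [ 9 11 15 18 75]
scene wafer [456.2 -16.6] [27.4 88.5] yaw 1.8741192
scene wafer [426. 137.] [90.7 26.8] yaw 0.9922572
scene bisc [ 0.434 -0.137  0.011] [ 11  12  17  15 191]
scene bisc [ 0.389 -0.286  0.011] [ 10  11  18  15 212]
```

send_rows(deltas=[[0.8,0.2,-0.2,0,0,0,0],[0.8,0.4,-0.4,0,0,0,0],[0.8,0.68,-0.665,0,0,0,0],[0.8,0.68,-0.665,0,0,0,0],[0.8,0.68,-0.665,0,0,0,0],[0.8,0.68,-0.665,0,0,0,0]], squeeze=30)

```text
clock: 0.6
tcp_pos: [0.2444, -0.5301, 0.2423]
orientation: [-3.115, -0.403, 0.0]
contact_force: [-0.3, -0.8, 0.0]
grip_width: 0.0683
```

send_rows(deltas=[[0.8,0.2,-0.2,0,0,0,0],[0.8,0.4,-0.4,0,0,0,0],[0.8,0.68,-0.665,0,0,0,0],[0.8,0.68,-0.665,0,0,0,0],[0.8,0.68,-0.665,0,0,0,0],[0.8,0.68,-0.665,0,0,0,0]])

```text
clock: 1.1
tcp_pos: [0.317, -0.4095, 0.2423]
orientation: [3.116, 0.399, -0.001]
contact_force: [-0.3, -0.9, -0.9]
grip_width: 0.0685
```

send_rows(deltas=[[0.8,0.2,-0.2,0.2,0,0,-0.04],[0.8,0.4,-0.4,0.4,0,0,-0.08],[0.8,0.68,-0.665,0.6,0,0,-0.12],[0.8,0.68,-0.665,0.8,0,0,-0.16],[0.8,0.68,-0.665,0.8,0,0,-0.2],[0.8,0.68,-0.665,0.8,0,0,-0.24],[0.8,0.68,-0.665,0.8,0,0,-0.28],[0.8,0.68,-0.665,0.8,0,0,-0.32],[0.8,0.68,-0.665,0.8,0,0,-0.36],[0.8,0.68,-0.665,0.8,0,0,-0.39],[0.8,0.68,-0.665,0.8,0,0,-0.419],[0.8,0.68,-0.665,0.8,0,0,-0.419],[0.8,0.68,-0.665,0.8,0,0,-0.419],[0.8,0.68,-0.665,0.8,0,0,-0.419]])

```text
clock: 2.27
tcp_pos: [0.3903, -0.288, 0.1221]
orientation: [2.227, 2.216, -0.001]
contact_force: [1.5, 0.2, -0.4]
grip_width: 0.0682
```

```bash
cat > snap.py <<'E'
import sys,pickle,cv2
from bench import r
from h import *
# usage: snap.py out cam x y z half
out,cam=sys.argv[1:3];x,y,z=map(float,sys.argv[3:6]);hw=int(sys.argv[6])
f=r.grab_frame(cam);u=proj(cam,[x,y,z])[0].astype(int)
y0=max(0,u[1]-hw);x0=max(0,u[0]-hw);c=f["pixels"][y0:u[1]+hw,x0:u[0]+hw,::-1]
s=min(500/c.shape[0],700/c.shape[1]);cv2.imwrite(f"pics/{out}.png",cv2.resize(c,None,fx=s,fy=s,interpolation=cv2.INTER_CUBIC))
print("origin",x0,y0,"scale",s)
E
cat > go.py <<'E'
import sys
from bench import r
from h import *
o=r.get_obs();print(o["joints"].round(2),o["tcp_pos"].round(4),o["contact_force"].round(1),round(o["grip_width"],4))
a=list(map(float,sys.argv[1:]))
while a:
    t,a=a[:4],a[4:];print(t,*plan(o["tcp_pos"],o["orientation"],t[:3],t[3]))
E
python3 snap.py g1 scene .391 -.286 .02 60; python3 go.py .391 -.286 .011 1.5708
```

```text
origin 169 180 scale 4.166666666666667
[ 0.86  0.36 -0.42  2.09  0.22  0.73  0.3 ] [ 0.3905 -0.2876  0.1222] [-0.6  0.5 -0.4] 0.0685
[0.391, -0.286, 0.011, 1.5708] [0.011 0.003 0.741] [-0.     0.    -0.001]
```

View pics/g1.png

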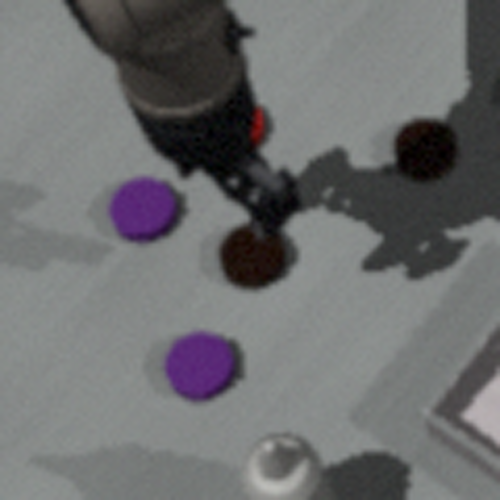

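The crop shows the gripper directly above the brown biscuit at (252,257), with the purple ones at (145,208) and (202,366) clear of it. I'll descend, grip and lift.

send_rows(deltas=[[0.8,0.01,0.003,0.2,0,0,0],[0.8,0.01,0.003,0.4,0,0,0],[0.8,0.01,0.003,0.6,0,0,0],[0.8,0.01,0.003,0.7,0,0,0],[0.8,0.01,0.003,0.74,0,0,0],[0.8,0.01,0.003,0.74,0,0,0],[0.3,0.01,0.003,0.74,0,0,0],[0.3,0.01,0.003,0.74,0,0,0],[0.3,0.01,0.003,0.74,0,0,0],[0.3,0.01,0.003,0.74,0,0,0],[0.3,0.01,0.003,0.74,0,0,0],[0.3,0.01,0.003,0.74,0,0,0]])

```text
clock: 3.32
tcp_pos: [0.3921, -0.2857, 0.0126]
orientation: [2.22, 2.22, 0.0]
contact_force: [-0.4, 0.2, 7.5]
grip_width: 0.0483
```

```bash
python3 go.py .391 -.286 .13 1.5708 .638 -.259 .13 1.61
```

```text
[ 0.77  0.55 -0.32  2.14  0.36  0.5   0.17] [ 0.3921 -0.2857  0.0126] [-0.4  0.2  7.5] 0.0483
[0.391, -0.286, 0.13, 1.5708] [-0.003 -0.006 -0.783] [ 0.001  0.    -0.   ]
[0.638, -0.259, 0.13, 1.61] [ 0.177  1.641 -0.78 ] [ 0.001  0.    -0.013]
```

send_rows(deltas=[[0.3,0,0,-0.1,0,0,0],[0.3,0,0,-0.3,0,0,0],[0.3,0,0,-0.5,0,0,0],[0.3,0,0,-0.7,0,0,0],[0.3,0,0,-0.78,0,0,0],[0.3,0.02,0.15,-0.78,0,0,0],[0.3,0.04,0.3,-0.78,0,0,0],[0.3,0.06,0.5,-0.78,0,0,0],[0.3,0.09,0.7,-0.78,0,0,0],[0.3,0.09,0.82,-0.78,0,0,0],[0.3,0.09,0.82,-0.78,0,0,0]])

```text
clock: 4.23
tcp_pos: [0.5189, -0.2701, 0.1293]
orientation: [2.215, 2.223, 0.006]
contact_force: [0.9, -0.2, -0.2]
grip_width: 0.048
```

send_rows(deltas=[[0.3,0.02,0.15,0,0,0,-0.003],[0.3,0.04,0.35,0,0,0,-0.006],[0.3,0.06,0.55,0,0,0,-0.01],[0.3,0.09,0.75,0,0,0,-0.013],[0.3,0.09,0.82,0,0,0,-0.013],[0.3,0.09,0.82,0,0,0,-0.013],[0.3,0.09,0.82,0,0,0,-0.013]])

```text
clock: 4.82
tcp_pos: [0.6367, -0.258, 0.1281]
orientation: [-2.175, -2.266, 0.001]
contact_force: [-0.0, -0.5, -0.1]
grip_width: 0.0483
```

```bash
python3 snap.py p1 scene .638 -.24 .03 65; python3 go.py .638 -.259 .019 1.61
```

```text
origin 235 209 scale 3.8461538461538463
[ 0.57  0.64 -0.41  1.6   0.29  0.97  0.11] [ 0.6358 -0.2586  0.1281] [ 0.2 -0.8 -0.5] 0.0484
[0.638, -0.259, 0.019, 1.61] [-0.003  0.015  0.727] [-0.001  0.     0.   ]
```

View pics/p1.png

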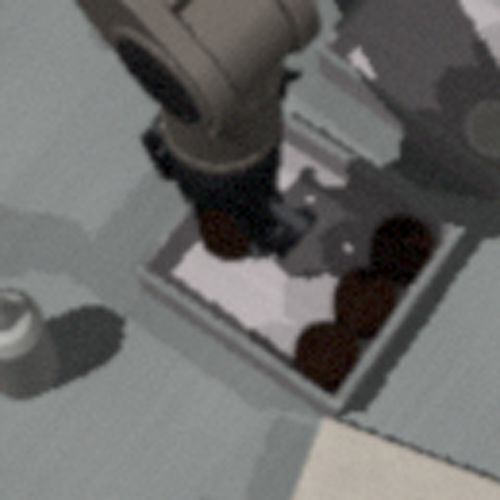

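The biscuit is held flat at (225,235), above the bare floor of the biscuit pan. I'll lower it, release and rise.

send_rows(deltas=[[0.3,0,0.01,0.15,0,0,0],[0.3,0,0.015,0.3,0,0,0],[0.3,0,0.015,0.45,0,0,0],[0.3,0,0.015,0.6,0,0,0],[0.3,0,0.015,0.68,0,0,0],[0.3,0,0.015,0.71,0,0,0],[0.3,0,0.015,0.73,0,0,0],[0.3,0,0.015,0.735,0,0,0],[0.3,0,0.015,0.735,0,0,0],[0.65,0,0.015,0.735,0,0,0],[0.72,0,0.015,0.735,0,0,0],[0.72,0,0.015,0.735,0,0,0],[0.72,0,0.015,0.735,0,0,0],[0.72,0,0.015,0.735,0,0,0],[0.72,0,0.015,0.5,0,0,0],[0.72,0,0.015,0.3,0,0,0],[0.72,0,0.015,0.1,0,0,0],[0.72,0,0.015,0,0,0,0],[0.72,0,0.015,0,0,0,0]])

```text
clock: 6.45
tcp_pos: [0.6421, -0.2584, 0.1329]
orientation: [2.171, 2.262, 0.005]
contact_force: [-0.1, -0.3, 0.3]
grip_width: 0.0612
```

```bash
python3 go.py .433 -.136 .125 1.6 .433 -.136 .014 1.6
```

```text
[ 0.57  0.64 -0.41  1.58  0.29  0.97  0.11] [ 0.6421 -0.2584  0.1329] [-0.1 -0.3  0.3] 0.0612
[0.433, -0.136, 0.125, 1.6] [ 0.873 -1.36   0.041] [0.002 0.001 0.004]
[0.433, -0.136, 0.014, 1.6] [ 0.875 -1.365  0.781] [0.002 0.001 0.004]
```

send_rows(deltas=[[0.8,0.12,-0.2,0,0,0,0],[0.8,0.25,-0.4,0,0,0,0],[0.8,0.437,-0.68,0.02,0,0,0],[0.8,0.437,-0.68,0.02,0,0,0],[0.8,0.437,-0.68,0.02,0,0,0]])

```text
clock: 6.87
tcp_pos: [0.531, -0.1947, 0.1238]
orientation: [-2.17, -2.266, 0.005]
contact_force: [0.2, -0.4, -0.5]
grip_width: 0.0686
```

send_rows(deltas=[[0.8,0.12,-0.2,0,0,0,0],[0.8,0.25,-0.4,0,0,0,0],[0.8,0.437,-0.68,0.02,0,0,0],[0.8,0.437,-0.68,0.02,0,0,0],[0.8,0.437,-0.68,0.02,0,0,0],[0.8,0.437,-0.68,0.02,0,0,0]])

```text
clock: 7.37
tcp_pos: [0.4315, -0.1358, 0.1224]
orientation: [2.174, 2.266, 0.001]
contact_force: [0.3, 0.2, -0.2]
grip_width: 0.0683
```

```bash
python3 go.py .433 -.136 .013 1.6; python3 snap.py p2 top .52 -.2 .02 100
```

```text
[ 0.59  0.32 -0.49  2.15  0.23  0.71 -0.01] [ 0.4315 -0.1358  0.1224] [ 0.3  0.2 -0.2] 0.0683
[0.433, -0.136, 0.013, 1.6] [-0.002  0.009  0.73 ] [0.    0.    0.004]
origin 298 77 scale 2.5
```

View pics/p2.png

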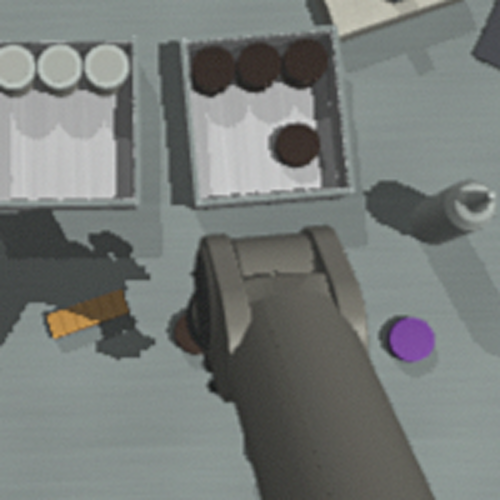

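Biscuit 2 lies flat at (297,145) on the bare floor, and the gripper is over biscuit 1. I'll grip it and carry it over. World shift to the pan is about +.202 in x and -.047 in y.

send_rows(deltas=[[0.8,0,0.009,0.2,0,0,0],[0.8,0,0.009,0.4,0,0,0],[0.8,0,0.009,0.6,0,0,0],[0.8,0,0.009,0.69,0,0,0],[0.8,0,0.009,0.725,0,0,0],[0.8,0,0.009,0.725,0,0,0],[0.3,0,0.009,0.725,0,0,0],[0.3,0,0.009,0.725,0,0,0],[0.3,0,0.009,0.725,0,0,0],[0.3,0,0.009,0.725,0,0,0],[0.3,0,0.009,0.725,0,0,0],[0.3,0,0.009,0.725,0,0,0]])

```text
clock: 8.42
tcp_pos: [0.433, -0.1356, 0.0146]
orientation: [2.174, 2.265, 0.002]
contact_force: [0.6, -0.6, 7.0]
grip_width: 0.0477
```

send_rows(deltas=[[0.3,0,0,-0.1,0,0,0],[0.3,0,0,-0.3,0,0,0],[0.3,0,0,-0.5,0,0,0],[0.3,0,0,-0.7,0,0,0],[0.3,0,0,-0.75,0,0,0],[0.3,-0.05,0.15,-0.75,0,0,0],[0.3,-0.1,0.3,-0.75,0,0,0],[0.3,-0.13,0.5,-0.75,0,0,0],[0.3,-0.14,0.68,-0.75,0,0,0],[0.3,-0.14,0.68,-0.75,0,0,0],[0.3,-0.14,0.68,-0.75,0,0,0]])

```text
clock: 9.33
tcp_pos: [0.5351, -0.1516, 0.1255]
orientation: [-2.174, -2.267, -0.001]
contact_force: [-0.9, 0.2, -1.6]
grip_width: 0.048
```

send_rows(deltas=[[0.3,-0.05,0.15,0,0,0,0],[0.3,-0.1,0.3,0,0,0,0],[0.3,-0.15,0.5,0,0,0,0],[0.3,-0.15,0.65,0,0,0,0],[0.3,-0.15,0.67,0,0,0,0],[0.3,-0.15,0.67,0,0,0,0],[0.3,-0.15,0.67,0,0,0,0]])

```text
clock: 9.92
tcp_pos: [0.634, -0.1701, 0.1254]
orientation: [-2.174, -2.266, 0.003]
contact_force: [-1.3, -0.5, -0.8]
grip_width: 0.0484
```

```bash
python3 go.py .635 -.183 .0185 1.61
```

```text
[ 0.48  0.61 -0.44  1.67  0.31  0.93 -0.04] [ 0.634  -0.1701  0.1254] [-1.3 -0.5 -0.8] 0.0484
[0.635, -0.183, 0.0185, 1.61] [-0.086  0.005  0.712] [-0.001 -0.     0.001]
```

send_rows(deltas=[[0.3,-0.04,0.005,0.1,0,0,0],[0.3,-0.086,0.005,0.25,0,0,0],[0.3,-0.086,0.005,0.4,0,0,0],[0.3,-0.086,0.005,0.55,0,0,0],[0.3,-0.086,0.005,0.65,0,0,0],[0.3,-0.086,0.005,0.69,0,0,0],[0.3,-0.086,0.005,0.71,0,0,0],[0.3,-0.086,0.005,0.712,0,0,0],[0.3,-0.086,0.005,0.712,0,0,0],[0.65,-0.086,0.005,0.712,0,0,0],[0.72,-0.086,0.005,0.712,0,0,0],[0.72,-0.086,0.005,0.712,0,0,0],[0.72,-0.086,0.005,0.712,0,0,0],[0.72,-0.086,0.005,0.712,0,0,0],[0.72,-0.086,0.005,0.5,0,0,0],[0.72,-0.086,0.005,0.3,0,0,0],[0.72,-0.086,0.005,0.1,0,0,0],[0.72,-0.086,0.005,0,0,0,0],[0.72,-0.086,0.005,0,0,0,0]])

```text
clock: 11.5
tcp_pos: [0.6398, -0.1835, 0.1308]
orientation: [2.171, 2.262, 0.006]
contact_force: [0.2, -0.7, 0.5]
grip_width: 0.0613
```

```bash
python3 go.py .456 -.016 .125 1.870
```

```text
[ 0.5   0.61 -0.44  1.65  0.31  0.94 -0.02] [ 0.6398 -0.1835  0.1308] [ 0.2 -0.7  0.5] 0.0613
[0.456, -0.016, 0.125, 1.87] [ 1.166 -1.179  0.028] [ 0.002  0.001 -0.082]
```

send_rows(deltas=[[0.65,0.2,-0.2,0,0,0,0],[0.65,0.4,-0.4,0,0,0,0],[0.65,0.583,-0.575,0,0,0,0],[0.65,0.583,-0.575,0,0,0,0],[0.65,0.583,-0.575,0,0,0,0]])

```text
clock: 11.92
tcp_pos: [0.5453, -0.0976, 0.1255]
orientation: [-2.17, -2.269, 0.002]
contact_force: [1.1, -1.1, -0.5]
grip_width: 0.0556
```

send_rows(deltas=[[0.65,0.2,-0.2,0,0,0,-0.03],[0.65,0.4,-0.4,0,0,0,-0.06],[0.65,0.583,-0.575,0,0,0,-0.083],[0.65,0.583,-0.575,0,0,0,-0.083],[0.65,0.583,-0.575,0,0,0,-0.083],[0.65,0.583,-0.575,0,0,0,-0.083]])

```text
clock: 12.42
tcp_pos: [0.459, -0.0164, 0.1262]
orientation: [1.864, 2.528, 0.001]
contact_force: [-0.3, -0.0, 0.3]
grip_width: 0.0556
```

```bash
python3 go.py .456 -.016 .0135 1.870; python3 snap.py p3 scene .5 -.1 .02 85
```

```text
[ 0.41  0.35 -0.6   2.13  0.29  0.74 -0.07] [ 0.459  -0.0164  0.1262] [-0.3 -0.   0.3] 0.0556
[0.456, -0.016, 0.0135, 1.87] [ 0.009 -0.019  0.751] [0. 0. 0.]
origin 209 132 scale 2.9411764705882355
```

View pics/p3.png

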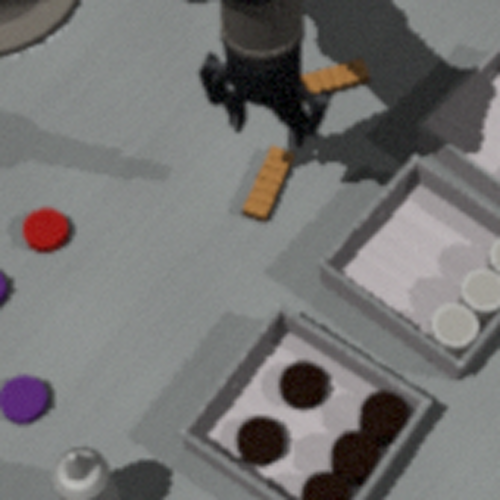

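Both biscuits lie flat in their pan at (262,440) and (303,385), and the gripper straddles wafer 2 at (268,185). I'll grip it and carry it over.

send_rows(deltas=[[0.65,0.009,-0.019,0.2,0,0,0],[0.65,0.009,-0.019,0.4,0,0,0],[0.65,0.009,-0.019,0.6,0,0,0],[0.65,0.009,-0.019,0.7,0,0,0],[0.65,0.009,-0.019,0.735,0,0,0],[0.65,0.009,-0.019,0.735,0,0,0],[0.1,0.009,-0.019,0.735,0,0,0],[0.1,0.009,-0.019,0.735,0,0,0],[0.1,0.009,-0.019,0.735,0,0,0],[0.1,0.009,-0.019,0.735,0,0,0],[0.1,0.009,-0.019,0.735,0,0,0],[0.1,0.009,-0.019,0.735,0,0,0],[0.1,0.009,-0.019,0.735,0,0,0]])

```text
clock: 13.55
tcp_pos: [0.4557, -0.0153, 0.017]
orientation: [1.861, 2.528, 0.002]
contact_force: [-0.1, -0.3, 6.9]
grip_width: 0.0272
```

send_rows(deltas=[[0.1,0,0,-0.1,0,0,0],[0.1,0,0,-0.3,0,0,0],[0.1,0,0,-0.5,0,0,0],[0.1,0,0,-0.7,0,0,0],[0.1,0,0,-0.75,0,0,0],[0.1,0.1,0.15,-0.75,0,0,0],[0.1,0.2,0.3,-0.75,0,0,0],[0.1,0.3,0.5,-0.75,0,0,0],[0.1,0.45,0.7,-0.75,0,0,0],[0.1,0.45,0.715,-0.75,0,0,0],[0.1,0.45,0.715,-0.75,0,0,0]])

```text
clock: 14.47
tcp_pos: [0.5376, 0.0837, 0.1283]
orientation: [-1.858, -2.533, -0.003]
contact_force: [-1.2, 0.0, 0.3]
grip_width: 0.0269
```

send_rows(deltas=[[0.1,0.1,0.15,0,0,0,-0.035],[0.1,0.2,0.3,0,0,0,-0.07],[0.1,0.3,0.5,0,0,0,-0.105],[0.1,0.45,0.7,0,0,0,-0.14],[0.1,0.45,0.715,0,0,0,-0.175],[0.1,0.45,0.715,0,0,0,-0.21],[0.1,0.45,0.715,0,0,0,-0.245],[0.1,0.45,0.715,0,0,0,-0.28],[0.1,0.45,0.715,0,0,0,-0.315],[0.1,0.45,0.715,0,0,0,-0.35],[0.1,0.45,0.715,0,0,0,-0.388],[0.1,0.45,0.715,0,0,0,-0.388],[0.1,0.45,0.715,0,0,0,-0.388]])

```text
clock: 15.55
tcp_pos: [0.6185, 0.1762, 0.1278]
orientation: [-0.085, -3.139, 0.001]
contact_force: [0.3, -0.3, 0.9]
grip_width: 0.027
```

```bash
python3 go.py .621 .177 .021 3.09; python3 snap.py p4 scene .63 .19 .03 65
```

```text
[ 0.2   0.7  -0.84  1.69  0.59  1.03  0.68] [0.6185 0.1762 0.1278] [ 0.3 -0.3  0.9] 0.027
[0.621, 0.177, 0.021, 3.09] [-0.017  0.007  0.712] [-0.    -0.    -0.001]
origin 314 111 scale 3.8461538461538463
```

View pics/p4.png

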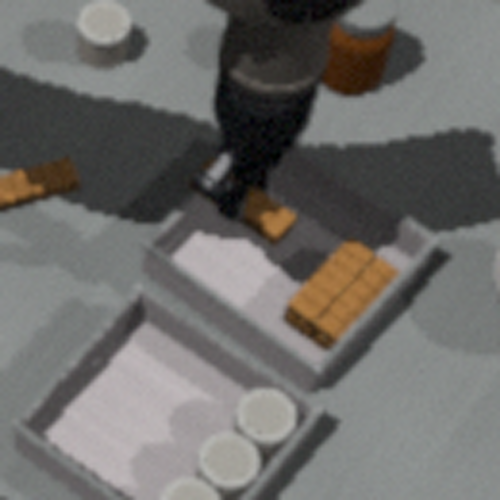

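Wafer 2 is held level at (265,215) over the wafer pan, aligned with the pan's x. I'll lower and release.

send_rows(deltas=[[0.1,-0.01,0.007,0.1,0,0,0],[0.1,-0.017,0.007,0.25,0,0,0],[0.1,-0.017,0.007,0.4,0,0,0],[0.1,-0.017,0.007,0.55,0,0,0],[0.1,-0.017,0.007,0.65,0,0,0],[0.1,-0.017,0.007,0.69,0,0,0],[0.1,-0.017,0.007,0.705,0,0,0],[0.1,-0.017,0.007,0.71,0,0,0],[0.1,-0.017,0.007,0.71,0,0,0],[0.4,-0.017,0.007,0.71,0,0,0],[0.48,-0.017,0.007,0.71,0,0,0],[0.48,-0.017,0.007,0.71,0,0,0],[0.48,-0.017,0.007,0.71,0,0,0],[0.48,-0.017,0.007,0.71,0,0,0],[0.48,-0.017,0.007,0.5,0,0,0],[0.48,-0.017,0.007,0.3,0,0,0],[0.48,-0.017,0.007,0.1,0,0,0],[0.48,-0.017,0.007,0,0,0,0],[0.48,-0.017,0.007,0,0,0,0]])

```text
clock: 17.18
tcp_pos: [0.6237, 0.1798, 0.1325]
orientation: [0.079, 3.134, 0.004]
contact_force: [0.3, 0.4, 0.6]
grip_width: 0.0412
```

```bash
python3 go.py .426 .1375 .13 .989
```

```text
[ 0.2   0.7  -0.84  1.68  0.59  1.03  0.68] [0.6237 0.1798 0.1325] [0.3 0.4 0.6] 0.0412
[0.426, 0.1375, 0.13, 0.989] [ 1.302 -0.348  0.008] [0.003 0.    0.669]
```

send_rows(deltas=[[0.65,0.2,-0.05,0,0,0,0],[0.65,0.4,-0.1,0,0,0,0],[0.65,0.645,-0.17,0,0,0,0],[0.65,0.645,-0.17,0,0,0,0],[0.65,0.645,-0.17,0,0,0,0]])

```text
clock: 17.6
tcp_pos: [0.5211, 0.1565, 0.1271]
orientation: [-0.076, -3.138, 0.004]
contact_force: [-0.0, 0.2, 0.9]
grip_width: 0.0554
```

send_rows(deltas=[[0.65,0.2,-0.05,0,0,0,0.039],[0.65,0.4,-0.1,0,0,0,0.078],[0.65,0.6,-0.17,0,0,0,0.117],[0.65,0.645,-0.17,0,0,0,0.156],[0.65,0.645,-0.17,0,0,0,0.195],[0.65,0.645,-0.17,0,0,0,0.234],[0.65,0.645,-0.17,0,0,0,0.273],[0.65,0.645,-0.17,0,0,0,0.312],[0.65,0.645,-0.17,0,0,0,0.351],[0.65,0.645,-0.17,0,0,0,0.39],[0.65,0.645,-0.17,0,0,0,0.429],[0.65,0.645,-0.17,0,0,0,0.468],[0.65,0.645,-0.17,0,0,0,0.507],[0.65,0.645,-0.17,0,0,0,0.546],[0.65,0.645,-0.17,0,0,0,0.585],[0.65,0.645,-0.17,0,0,0,0.624],[0.65,0.645,-0.17,0,0,0,0.669],[0.65,0.645,-0.17,0,0,0,0.669],[0.65,0.645,-0.17,0,0,0,0.669]])

```text
clock: 19.18
tcp_pos: [0.4267, 0.1377, 0.1282]
orientation: [2.763, 1.496, 0.001]
contact_force: [-0.1, 0.8, -0.0]
grip_width: 0.0552
```

```bash
python3 go.py .426 .1375 .016 .989; python3 snap.py p5 scene .53 .16 .03 75
```

```text
[-0.02  0.31 -0.5   2.16  0.22  0.72 -1.24] [0.4267 0.1377 0.1282] [-0.1  0.8 -0. ] 0.0552
[0.426, 0.1375, 0.016, 0.989] [-0.004 -0.003  0.748] [ 0.    -0.     0.001]
origin 274 91 scale 3.3333333333333335
```

View pics/p5.png

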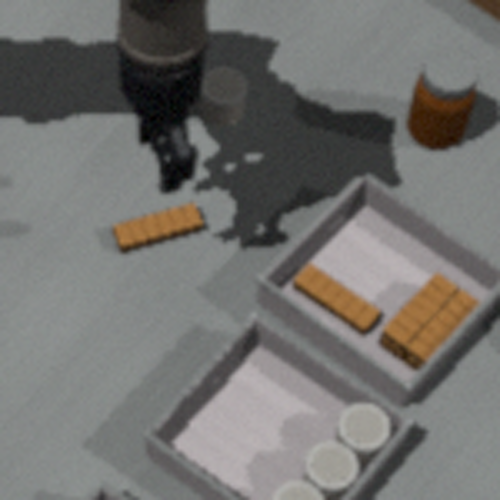

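Wafer 2 lies flat in the wafer pan at (337,298), and the gripper is over wafer 1 at (158,227).

send_rows(deltas=[[0.65,-0.004,-0.003,0.2,0,0,0],[0.65,-0.004,-0.003,0.4,0,0,0],[0.65,-0.004,-0.003,0.6,0,0,0],[0.65,-0.004,-0.003,0.7,0,0,0],[0.65,-0.004,-0.003,0.748,0,0,0],[0.65,-0.004,-0.003,0.748,0,0,0],[0.1,-0.004,-0.003,0.748,0,0,0],[0.1,-0.004,-0.003,0.748,0,0,0],[0.1,-0.004,-0.003,0.748,0,0,0],[0.1,-0.004,-0.003,0.748,0,0,0],[0.1,-0.004,-0.003,0.748,0,0,0],[0.1,-0.004,-0.003,0.748,0,0,0],[0.1,-0.004,-0.003,0.748,0,0,0]])

```text
clock: 20.32
tcp_pos: [0.4262, 0.1374, 0.0173]
orientation: [2.764, 1.492, 0.004]
contact_force: [0.1, -0.5, 8.0]
grip_width: 0.0269
```

send_rows(deltas=[[0.1,0,0,-0.1,0,0,0],[0.1,0,0,-0.3,0,0,0],[0.1,0,0,-0.5,0,0,0],[0.1,0,0,-0.7,0,0,0],[0.1,0,0,-0.75,0,0,0],[0.1,0.15,0.1,-0.75,0,0,0],[0.1,0.3,0.17,-0.75,0,0,0],[0.1,0.5,0.26,-0.75,0,0,0],[0.1,0.65,0.35,-0.75,0,0,0],[0.1,0.675,0.35,-0.75,0,0,0],[0.1,0.675,0.35,-0.75,0,0,0]])

```text
clock: 21.23
tcp_pos: [0.5253, 0.1939, 0.1284]
orientation: [-2.764, -1.493, -0.001]
contact_force: [-0.6, 0.3, -0.7]
grip_width: 0.0274
```

send_rows(deltas=[[0.1,0.15,0.1,0,0,0,0.035],[0.1,0.3,0.17,0,0,0,0.07],[0.1,0.5,0.26,0,0,0,0.105],[0.1,0.65,0.35,0,0,0,0.14],[0.1,0.675,0.35,0,0,0,0.175],[0.1,0.675,0.35,0,0,0,0.21],[0.1,0.675,0.35,0,0,0,0.245],[0.1,0.675,0.35,0,0,0,0.28],[0.1,0.675,0.35,0,0,0,0.315],[0.1,0.675,0.35,0,0,0,0.331],[0.1,0.675,0.35,0,0,0,0.331],[0.1,0.675,0.35,0,0,0,0.331]])

```text
clock: 22.23
tcp_pos: [0.623, 0.2479, 0.1284]
orientation: [3.14, -0.076, -0.001]
contact_force: [0.1, -0.3, -0.9]
grip_width: 0.0271
```

```bash
python3 go.py .625 .249 .021 -.05
```

```text
[-0.33  0.59 -0.2   1.65  0.14  0.92 -2.2 ] [0.623  0.2479 0.1284] [ 0.1 -0.3 -0.9] 0.0271
[0.625, 0.249, 0.021, -0.05] [ 0.013 -0.008  0.716] [0.    0.    0.001]
```

send_rows(deltas=[[0.1,0.013,-0.008,0.1,0,0,0],[0.1,0.013,-0.008,0.25,0,0,0],[0.1,0.013,-0.008,0.4,0,0,0],[0.1,0.013,-0.008,0.55,0,0,0],[0.1,0.013,-0.008,0.65,0,0,0],[0.1,0.013,-0.008,0.69,0,0,0],[0.1,0.013,-0.008,0.71,0,0,0],[0.1,0.013,-0.008,0.715,0,0,0],[0.1,0.013,-0.008,0.715,0,0,0],[0.4,0.013,-0.008,0.715,0,0,0],[0.48,0.013,-0.008,0.715,0,0,0],[0.48,0.013,-0.008,0.715,0,0,0],[0.48,0.013,-0.008,0.715,0,0,0],[0.48,0.013,-0.008,0.715,0,0,0],[0.48,0.013,-0.008,0.5,0,0,0],[0.48,0.013,-0.008,0.3,0,0,0],[0.48,0.013,-0.008,0.1,0,0,0],[0.48,0.013,-0.008,0,0,0,0],[0.48,0.013,-0.008,0,0,0,0],[0.48,0.013,-0.008,0,0,0,0]])

```text
clock: 23.9
tcp_pos: [0.6266, 0.25, 0.1297]
orientation: [-3.14, 0.078, -0.003]
contact_force: [-0.8, 0.9, -0.7]
grip_width: 0.0412
```

```bash
python3 go.py .385 .306 .13 0.8
```

```text
[-0.33  0.6  -0.2   1.64  0.14  0.92 -2.21] [0.6266 0.25   0.1297] [-0.8  0.9 -0.7] 0.0412
[0.385, 0.306, 0.13, 0.8] [-1.627 -0.293 -0.005] [-0.    -0.001 -0.271]
```

send_rows(deltas=[[0.8,-0.25,-0.05,0,0,0,0],[0.8,-0.5,-0.1,0,0,0,0],[0.8,-0.81,-0.147,0,0,0,0],[0.8,-0.81,-0.147,0,0,0,0],[0.8,-0.81,-0.147,0,0,0,0]])

```text
clock: 24.32
tcp_pos: [0.5018, 0.2786, 0.1272]
orientation: [3.139, -0.071, -0.006]
contact_force: [0.3, -0.9, -0.3]
grip_width: 0.0684
```

send_rows(deltas=[[0.8,-0.25,-0.05,0,0,0,-0.038],[0.8,-0.5,-0.1,0,0,0,-0.076],[0.8,-0.75,-0.147,0,0,0,-0.114],[0.8,-0.81,-0.147,0,0,0,-0.15],[0.8,-0.81,-0.147,0,0,0,-0.19],[0.8,-0.81,-0.147,0,0,0,-0.23],[0.8,-0.81,-0.147,0,0,0,-0.271],[0.8,-0.81,-0.147,0,0,0,-0.271],[0.8,-0.81,-0.147,0,0,0,-0.271]])

```text
clock: 25.07
tcp_pos: [0.3865, 0.3054, 0.128]
orientation: [-2.896, -1.218, 0.001]
contact_force: [0.2, -0.4, -0.5]
grip_width: 0.0683
```

```bash
python3 go.py .385 .306 .028 .8; python3 snap.py p6 scene .5 .26 .03 85
```

```text
[-0.41  0.37 -0.46  2.06  0.24  0.76 -1.79] [0.3865 0.3054 0.128 ] [ 0.2 -0.4 -0.5] 0.0683
[0.385, 0.306, 0.028, 0.8] [-0.004 -0.01   0.667] [-0.     0.    -0.001]
origin 274 58 scale 2.9411764705882355
```

View pics/p6.png

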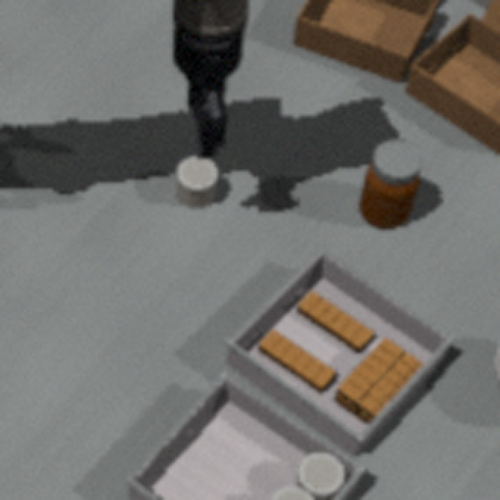

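Both wafers lie flat on the bare floor at (297,360) and (337,320), and the gripper is over the tub at (197,175). I'll grip it and carry it to the tub pan.

send_rows(deltas=[[0.8,-0.004,-0.01,0.2,0,0,0],[0.8,-0.004,-0.01,0.4,0,0,0],[0.8,-0.004,-0.01,0.55,0,0,0],[0.8,-0.004,-0.01,0.64,0,0,0],[0.8,-0.004,-0.01,0.667,0,0,0],[0.8,-0.004,-0.01,0.667,0,0,0],[0.3,-0.004,-0.01,0.667,0,0,0],[0.3,-0.004,-0.01,0.667,0,0,0],[0.3,-0.004,-0.01,0.667,0,0,0],[0.3,-0.004,-0.01,0.667,0,0,0],[0.3,-0.004,-0.01,0.667,0,0,0],[0.3,-0.004,-0.01,0.667,0,0,0]])

```text
clock: 26.12
tcp_pos: [0.3848, 0.3072, 0.0296]
orientation: [-2.892, -1.225, -0.003]
contact_force: [-0.6, -0.4, 6.4]
grip_width: 0.0486
```

send_rows(deltas=[[0.3,0,0,-0.1,0,0,0],[0.3,0,0,-0.25,0,0,0],[0.3,0,0,-0.45,0,0,0],[0.3,0,0,-0.65,0,0,0],[0.3,0,0,-0.8,0,0,0],[0.3,0,0,-0.8,0,0,0],[0.3,0,0,-0.8,0,0,0]])

```text
clock: 26.7
tcp_pos: [0.3848, 0.3069, 0.1499]
orientation: [-2.893, -1.224, -0.005]
contact_force: [0.1, -1.1, -0.5]
grip_width: 0.0488
```

```bash
python3 go.py .631 .012 .15 .8; python3 snap.py p7 scene .45 .26 .1 85
```

```text
[-0.39  0.34 -0.48  2.05  0.22  0.8  -1.77] [0.3848 0.3069 0.1499] [ 0.1 -1.1 -0.5] 0.0488
[0.631, 0.012, 0.15, 0.8] [-2.690e-01  2.547e+00  1.000e-03] [ 0.    -0.001  0.   ]
origin 264 38 scale 2.9411764705882355
```

View pics/p7.png

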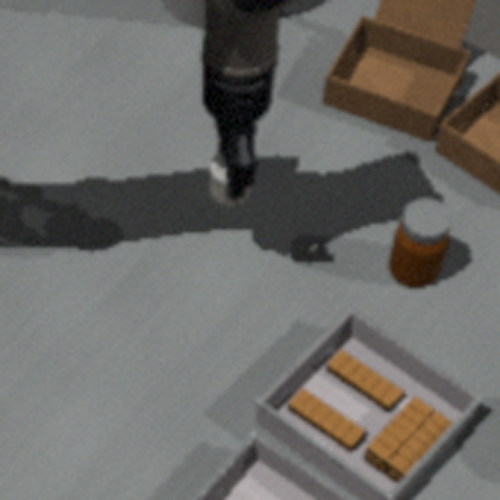

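The tub is held upright at (228,180). I'll carry it across in three legs.

send_rows(deltas=[[0.3,-0.02,0.12,0,0,0,0],[0.3,-0.03,0.3,0,0,0,0],[0.3,-0.05,0.5,0,0,0,0],[0.3,-0.07,0.7,0,0,0,0],[0.3,-0.09,0.85,0,0,0,0],[0.3,-0.09,0.85,0,0,0,0]])

```text
clock: 27.25
tcp_pos: [0.4684, 0.2025, 0.1466]
orientation: [2.895, 1.214, -0.005]
contact_force: [0.4, 0.5, -0.5]
grip_width: 0.0486
```

send_rows(deltas=[[0.3,-0.02,0.12,0,0,0,0],[0.3,-0.03,0.3,0,0,0,0],[0.3,-0.05,0.5,0,0,0,0],[0.3,-0.07,0.7,0,0,0,0],[0.3,-0.09,0.85,0,0,0,0],[0.3,-0.09,0.85,0,0,0,0]])

```text
clock: 27.75
tcp_pos: [0.5504, 0.1043, 0.1467]
orientation: [2.895, 1.214, -0.004]
contact_force: [0.6, -0.3, -1.7]
grip_width: 0.0488
```

send_rows(deltas=[[0.3,-0.02,0.12,0,0,0,0],[0.3,-0.03,0.3,0,0,0,0],[0.3,-0.05,0.5,0,0,0,0],[0.3,-0.07,0.7,0,0,0,0],[0.3,-0.09,0.85,0,0,0,0],[0.3,-0.09,0.85,0,0,0,0],[0.3,-0.09,0.85,0,0,0,0]])

```text
clock: 28.33
tcp_pos: [0.63, 0.0104, 0.1466]
orientation: [-2.893, -1.222, 0.004]
contact_force: [-0.2, 0.5, -0.3]
grip_width: 0.0486
```

```bash
python3 go.py .631 .012 .034 .8
```

```text
[ 0.13  0.53 -0.34  1.73  0.21  0.92 -1.06] [0.63   0.0104 0.1466] [-0.2  0.5 -0.3] 0.0486
[0.631, 0.012, 0.034, 0.8] [ 0.014 -0.001  0.751] [-0.001  0.001 -0.   ]
```

send_rows(deltas=[[0.3,0.014,0,0.1,0,0,0],[0.3,0.014,0,0.25,0,0,0],[0.3,0.014,0,0.4,0,0,0],[0.3,0.014,0,0.55,0,0,0],[0.3,0.014,0,0.67,0,0,0],[0.3,0.014,0,0.72,0,0,0],[0.3,0.014,0,0.74,0,0,0],[0.3,0.014,0,0.752,0,0,0],[0.3,0.014,0,0.752,0,0,0],[0.65,0.014,0,0.752,0,0,0],[0.75,0.014,0,0.752,0,0,0],[0.75,0.014,0,0.752,0,0,0],[0.75,0.014,0,0.752,0,0,0],[0.75,0.014,0,0.752,0,0,0],[0.75,0.014,0,0.55,0,0,0],[0.75,0.014,0,0.35,0,0,0],[0.75,0.014,0,0.15,0,0,0],[0.75,0.014,0,0,0,0,0],[0.75,0.014,0,0,0,0,0]])

```text
clock: 29.92
tcp_pos: [0.6353, 0.0133, 0.1543]
orientation: [2.89, 1.224, 0.013]
contact_force: [0.2, 1.1, 0.0]
grip_width: 0.0643
```

send_rows(deltas=[[0.75,-0.2,-0.2,-0.1,0,0,0],[0.75,-0.4,-0.4,-0.2,0,0,0],[0.75,-0.6,-0.5,-0.3,0,0,0],[0.75,-0.6,-0.5,-0.3,0,0,0],[0.75,-0.6,-0.5,-0.3,0,0,0],[0.75,-0.6,-0.5,-0.3,0,0,0]])

```text
clock: 30.42
tcp_pos: [0.5161, 0.0002, 0.1937]
orientation: [2.892, 1.225, 0.002]
contact_force: [0.0, 0.9, 0.1]
grip_width: 0.0642
```

```bash
python3 snap.py end_t top .6 0 .02 135;python3 snap.py end_s scene .6 0 .02 120; python3 go.py
```

```text
origin 190 16 scale 1.8518518518518519
origin 217 92 scale 2.0833333333333335
[ 0.2   0.3  -0.39  1.96  0.14  0.91 -1.02] [0.5165 0.0007 0.1932] [-0.7  0.1  1. ] 0.0641
```

View pics/end_t.png

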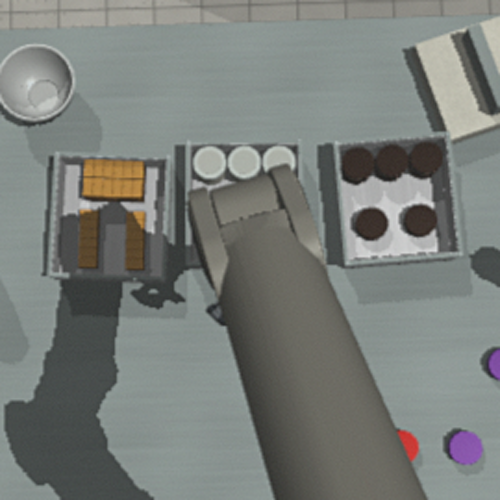

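View pics/end_s.png

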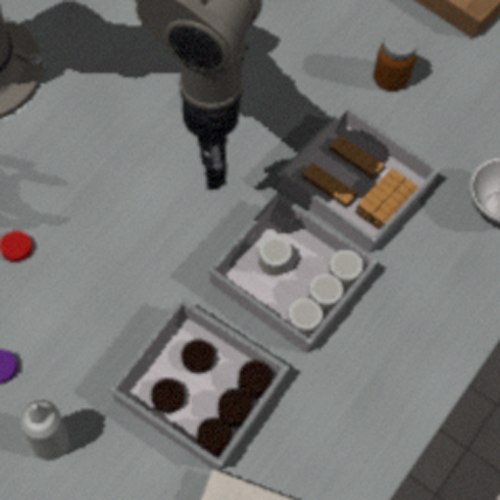

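The views show everything in place: both biscuits at (370,222) and (419,219) in the top view, and the wafers at (88,240) and (135,240). In the scene view the tub stands upright at (276,253), and the bottle and jar are untouched. The gripper is free and nothing touches it, so I'll hand in.

```bash
python3 -c "
from bench import r
print(r.hand_in())"
```

```text
the job is handed in; nothing more can be done
None
```

I put both brown biscuits, both wafer bars and the tub into the pans of their own kind, then handed the job in at about 30 s of the 120 s allowed. Each one was lowered to the pan floor before I opened the gripper.

The last pictures show the biscuits and wafers lying flat and the tub upright, all on bare floor and apart from the stock and one another. The bottle, jar and look-alikes were not touched, and the gripper was clear of everything.

The final placings were judged by eye from those two pictures, not measured to the millimetre. The arm hid the tub in the last top view, so its place was checked in the scene view only. Each grasp showed a steady 6–8 N upward force, probably the fingertips touching the counter, which is well below the limits. No check failed or disagreed.

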